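Nest the pegboard's ledge channels

ROBOT

A 6-joint arm with a two-finger parallel gripper is mounted at the origin on the work surface. World frame = base frame: x ahead of the robot, y to its left, z up, the work surface at z = 0. Lengths are in m, angles in degrees, forces in N, time in s.
With the tool pointing down it reaches from about 0.275 to 0.75 m from the base axis. Payload 10.2 kg.
Tool frame: the origin (TCP) lies between the finger pads; the fingertips stand 22 mm ahead of it and the grasp point (between the pads) lies 3 mm ahead of it; z points along the fingers, y is the line along which they close (so a half turn about z gives the same grasp; the last joint's range is limited). The gripper opens to 88 mm and grips with 3 to 60 N. Pads are 18 mm wide; open, the fingers measure 123 mm over their backs; the gripper's body (75 mm by 187 mm) begins 45 mm behind the grasp point.
Start: joints at [-83.331, 17.928, 85.812, -0, 76.261, -12.8], TCP at [0.175, -0.495, 0.261] pointing down, gripper open.
Joint ranges: [-168.41, 168.41], [-55.51, 124.54], [10.69, 146.95], [-70.63, 250.63], [1, 178], [-165.06, 165.06]. Speed limits (degrees/s): [136.94, 136.94, 172.46, 180, 180, 180].

INTERFACE

Orientations are given as [roll, pitch, yaw] about the fixed x, y, z axes, in that order (R = Rz(yaw) Ry(pitch) Rx(roll)).
In Python, from plant import bot, imaging gives the robot as it stands.
- The arm moves only by the tool move_arm, never from a script. Its argument "commands" is text: rows parted by semicolons, each of 5 numbers parted by spaces: the shift along the world's x, y, z in m, then the turn about the world's z in degrees, then the closure in counts, from 0 (fully open) to 255 (shut). In form: x y z roll grip; .... A call has 1 to 5 rows; each row is the pose to reach, as a shift and turn from the pose commanded when the call began; what a row does not reach only later rows make up. A row lasts 1/8 s, in which the tool goes at most 62.5 mm and 10.7 degrees, less where a joint would pass 70% of its speed; a pose out of reach is approached as far as the arm can. A call with a gripper value outside its range is refused whole. The fingers move at their own pace and stop on an object; "grip_force" is the grip in N (left out, the last holds). Time passes only in rows, so rows that repeat a pose let the fingers close. It gives the time, the measured TCP pose, the force, the opening and the grip force at its end, in the units of the state.
- bot.get_state(): the state, without advancing time (a new reading comes with each control period).
- imaging.grab_frame(name): name is "side" or "top"; returns (picture, depth): 400x640x3 uint8, red, green, blue; 400x640 float32, m along the optical axis (not along the pixel's ray), 0 where there is no reading.
- imaging.get_calibration(name): a dict with "camera_matrix" (3x3 intrinsics, pixels), "dist" ([k1, k2, p1, p2, k3] as OpenCV has them; the pictures are not rectified), "R" (3x3) and "t" (3): a world point X has camera coordinates R X + t. Camera axes: x right, y down, z forward; pixel columns grow to the right and rows downward; lengths in m; the calibration is good to about 2 mm. A picture is of the moment at which its call begins. get_calibration takes no time and is no camera call.
- bot.hand_in(): hands the job in; it is judged then, once.
The state is a dict: "time_s": time; "qpos": joint angles; "qd": joint speeds; "tau": joint torques, N m; "tcp_pos": TCP position; "tool_rot": TCP orientation; "ft_force": force on the tool from outside, world axes, zero at the start; "wrist_torque": the same for the moment, N m; "opening": opening from 0.0 (shut) to 1.0 (fully open); "grip_force": force on a finger pad.
Only numpy, scipy, OpenCV 4.12 (cv2) and the standard library are available. Lean on these libraries where they do the work, as an engineer would, in place of code of your own. Each camera call takes 0.05 s, during which the arm holds its last target. There are 200 camera calls.

TASK

The pegboard's ledges are down for packing away. Pick up the deep yellow channel that lies upside down and lower it over either long wall of the white channel on the chopping board, so that one yellow leg stands inside the white channel and the other just outside it, the two parallel with their ends lined up; then let go, without dropping it. Leave the white channel where it lies, and do not disturb the other yellow channel.

Things in the scene. Friction and masses are not known exactly. Their poses are not given: they have to be found in the camera images.
- shallow: White steel U-channel with open ends, lying open side up on a 15 mm thick, 260 mm square green chopping board. 150 mm long, 60 mm wide outside (54 inside), 25 mm tall, all walls and floor 3 mm thick. Origin: centre of its underside (on the board's top). x along its length, y across, z up.
- deep_flipped: Yellow steel U-channel with open ends, lying UPSIDE DOWN on the counter (flat web with three dark slots on top, two legs down): the one to move, 0.17 to 0.36 kg. 150 mm long, 50 mm wide outside (44 inside), 45 mm tall, all 3 mm thick. Origin: midway between the lower edges of its legs, 45 mm below its top face. x along its length, y across, z up. Either end may lead. Gripped across its width near the top, the fingers stay above the white channel's walls when nested.
- deep_upright: Yellow steel U-channel of the same size, lying open side UP on the counter on the other side of the board: leave it alone. Origin: centre of its underside; x along its length, z up.

How it is judged (in metres and radians):
On the way:
1. the upside-down yellow channel is lifted clear (height (world z) of deep_flipped above 0.06 m), for 0.1 s.
At the end, for the whole second after the job is handed in: Yellow straddles a white wall: centre lines 10 to 47 mm apart, centres within 20 mm lengthwise, parallel within 11 deg, leg edges within 10 mm of the white underside's height, both level within 10 deg, at rest; white and other yellow within 30 mm of their starts ((y of deep_flipped in the frame of shallow between 0.01 and 0.047 m or y of deep_flipped in the frame of shallow between -0.047 and -0.01 m) and x of deep_flipped in the frame of shallow between -0.02 and 0.02 m and z of deep_flipped in the frame of shallow between -0.01 and 0.01 m and angle between the x axis of deep_flipped and the x axis of shallow, either way round below 0.2 rad and angle between each of deep_flipped, shallow's own z axis and vertical below 0.18 rad and distance of each of shallow, deep_upright from where it was at the start of the episode below 0.03 m and linear speed of each of deep_flipped, shallow below 0.01 m/s); the robot touches nothing.
It fails at once if the yellow channel is dropped from a height (nothing touching it while its legs are over 50 mm above the counter, that is 35 mm above the board) (height (world z) of deep_flipped above 0.05 m and contact force between deep_flipped and anything else below 0.01 N).
It fails at once if the other yellow channel is tipped beyond about 30 degrees (angle between deep_upright's own z axis and vertical above 0.5 rad).
It also fails if it takes over 35 s, if anything falls off the work surface, if the arm or the gripper's body presses on something with over 40 N, if the wrist force passes 120 N, or if a joint passes its speed limit or range.

## Working session

There is one attempt and no reset: what is moved stays moved. The work goes in short steps, Python scripts to look and compute and a tool call to move; the robot and the scene stay as the last step left them, time stands still between calls to the robot, and variables do not carry over. Pictures are saved under pics/ and viewed, at most 10 in all, crops included, and the job is handed in when it is done.

Besides the shell and the picture viewer there is one more tool, called after "Request:" as name(argument=value, ...), one argument or row to a line, values as JSON. move_arm: Moves the arm, as the interface text tells. Its arguments: {"type":"object","properties":{"commands":{"type":"string"},"grip_force":{"type":"number"}},"required":["commands"]}

```bash
mkdir -p pics; python3 - <<'E'
from plant import bot, imaging
import cv2, numpy as np
for n in("top","side"):
    p,d=imaging.grab_frame(n); cv2.imwrite(f"pics/{n}0.png",p[:,:,::-1]); np.savez(f"pics/{n}0.npz",p=p,d=d)
    c=imaging.get_calibration(n); print(n,c["camera_matrix"],c["dist"],-np.array(c["R"]).T@c["t"])
s=bot.get_state(); print(s)
E
```

```text
top [[506.1915919    0.         315.02284881]
 [  0.         506.1915919  200.00857449]
 [  0.           0.           1.        ]] [-0.12022437  0.          0.          0.          0.        ] [0.39259132 0.0037193  1.26658652]
side [[504.16666878   0.         320.07511948]
 [  0.         504.16666878 196.70756684]
 [  0.           0.           1.        ]] [0.03037485 0.         0.         0.         0.        ] [1.25918248 0.73057942 0.87774809]
{'time_s': 0.1, 'qpos': array([-8.33294032e+01,  1.79544146e+01,  8.58483560e+01, -1.37277836e-03,
        7.62605632e+01, -1.28003761e+01]), 'qd': array([ 0.02261034, -0.09571231, -0.1235475 , -0.0560107 ,  0.01626063,
       -0.13416476]), 'tau': array([ 2.49027107e-03, -4.02809608e+01, -2.52647102e+01,  6.95338170e-02,
        3.41788761e-02, -7.23287917e-05]), 'tcp_pos': array([ 0.17495433, -0.49478904,  0.26024311]), 'tool_rot': array([-1.79937945e+02, -1.27319148e-02,  1.94712928e+01]), 'ft_force': array([ 0.33988569, -0.27321016, -0.73136897]), 'wrist_torque': array([0.01382386, 0.00712885, 0.03987686]), 'grip_force': 0.0, 'opening': 1.0004692911813575}
```

View pics/top0.png

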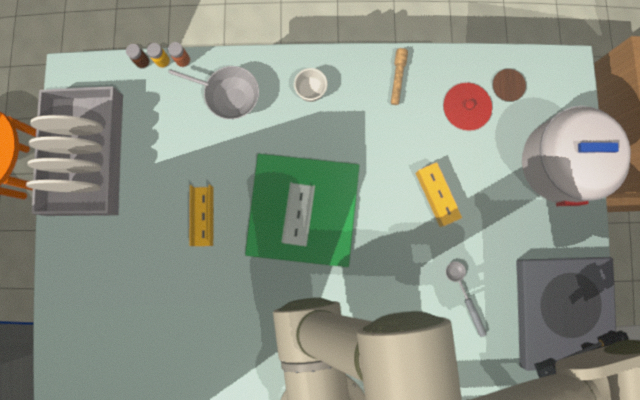

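View pics/side0.png

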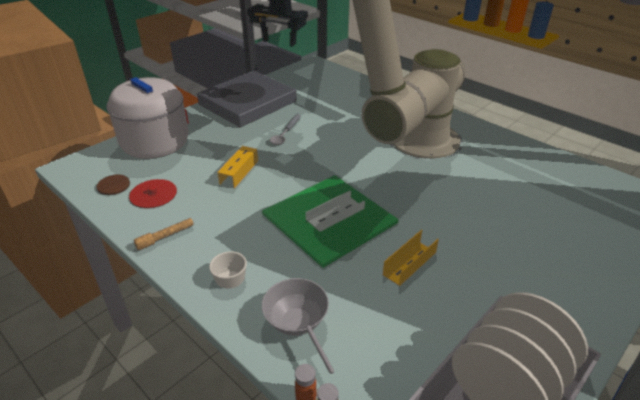

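The top view shows the upside-down yellow channel at about (438,193), the white one at (298,214) on the board, and the upright yellow at (201,214). In the side view they are at (237,167), (335,212) and (410,258).

```bash
cat > h.py <<'E'
import cv2, numpy as np
from plant import bot, imaging
def rays(n,px):
    c=imaging.get_calibration(n); R=np.array(c["R"]); t=np.array(c["t"])
    u=cv2.undistortPoints(np.float64(px).reshape(-1,1,2),np.array(c["camera_matrix"]),np.array(c["dist"])).reshape(-1,2)
    return -R.T@t, np.c_[u,np.ones(len(u))]@R      # depth-scaled rays
def on_plane(n,px,z):
    o,r=rays(n,px); return o+r*((z-o[2])/r[:,2])[:,None]
def cloud(n,d,m):
    y,x=np.nonzero(m&(d>0)); o,r=rays(n,np.c_[x,y]); return o+r*d[y,x][:,None]
def rect(P):
    (c,s,a)=cv2.minAreaRect(np.float32(P[:,:2]*1000))
    if s[0]<s[1]: s=s[::-1]; a+=90
    return np.round(c,1),np.round(s,1),round((a+90)%180-90,1)
def masks(p):
    h=cv2.cvtColor(p,cv2.COLOR_RGB2HSV); H,S,V=[h[:,:,i].astype(int) for i in range(3)]
    return (H>15)&(H<32)&(S>130)&(V>80), (S<50)
def largest(m):
    n,l,s,_=cv2.connectedComponentsWithStats(m.astype(np.uint8)); return l==1+np.argmax(s[1:,4])
E
python3 - <<'E'
from h import *
for n,by,bw in(("top",(410,150,475,235),(270,170,330,255)),("side",(205,135,270,195),(295,180,375,240))):
    z=np.load(f"pics/{n}0.npz"); p,d=z["p"],z["d"]; Y,W=masks(p)
    for nm,m,b in(("Y",Y,by),("W",W,bw)):
        k=np.zeros_like(m); k[b[1]:b[3],b[0]:b[2]]=1; m=largest(m&k)
        P=cloud(n,d,m); ys,xs=np.nonzero(m)
        print(n,nm,m.sum(),"zpct",np.percentile(P[:,2],[2,10,25,50,75,90,98]).round(4),rect(P))
        for h in ((.045,) if nm=="Y" else (.018,.04)): print("  plane",h,rect(on_plane(n,np.c_[xs,ys],h)))
        q=P[P[:,2]>(.036 if nm=="Y" else .030)]; print("  high",len(q),rect(q))
a=cv2.imread("pics/top0.png"); s=cv2.imread("pics/side0.png")
v=np.hstack([cv2.resize(a[165:260,265:335],None,fx=5.5,fy=5.5,interpolation=2),cv2.resize(s[175:245,290:380],None,fx=4.4,fy=522/70,interpolation=2)[:522]])
cv2.imwrite("pics/z.png",v); print(v.shape)
E
```

```text
top Y 1359 zpct [0.0075 0.0271 0.0407 0.043  0.0447 0.0463 0.0479] (array([ 543.6, -297.1]), array([151.9,  65.3]), 24.1)
  plane 0.045 (array([ 537.7, -287.2]), array([147.9,  59.1]), 22.5)
  high 1170 (array([ 539.2, -291.8]), array([147.9,  52. ]), 23.2)
top W 1517 zpct [0.0112 0.0134 0.0152 0.017  0.0191 0.0282 0.0411] (array([496.1,  56.7]), array([151.3,  63.1]), -8.5)
  plane 0.018 (array([495.5,  56.9]), array([150.2,  62.5]), -8.5)
  plane 0.04 (array([493.7,  55.9]), array([147.6,  61.4]), -8.5)
  high 151 (array([494.4,  55.2]), array([145.4,  59.9]), -8.6)
side Y 844 zpct [0.0059 0.0138 0.0286 0.0444 0.0466 0.0479 0.0495] (array([ 539.4, -289.8]), array([151.9,  56.8]), 21.8)
  plane 0.045 (array([ 551.8, -269.9]), array([187.8,  81.7]), 22.7)
  high 563 (array([ 539.6, -290.2]), array([151.9,  55.9]), 22.0)
side W 1181 zpct [0.0164 0.0182 0.0197 0.023  0.0335 0.0402 0.043 ] (array([493.5,  47. ]), array([153.9,  89.7]), -6.3)
  plane 0.018 (array([483. ,  46.7]), array([170.6,  83.8]), -8.2)
  plane 0.04 (array([502.8,  64.2]), array([166.3,  81.7]), -8.2)
  high 387 (array([494.5,  57.4]), array([148.3,  66.5]), -8.4)
(522, 781, 3)
```

View pics/z.png

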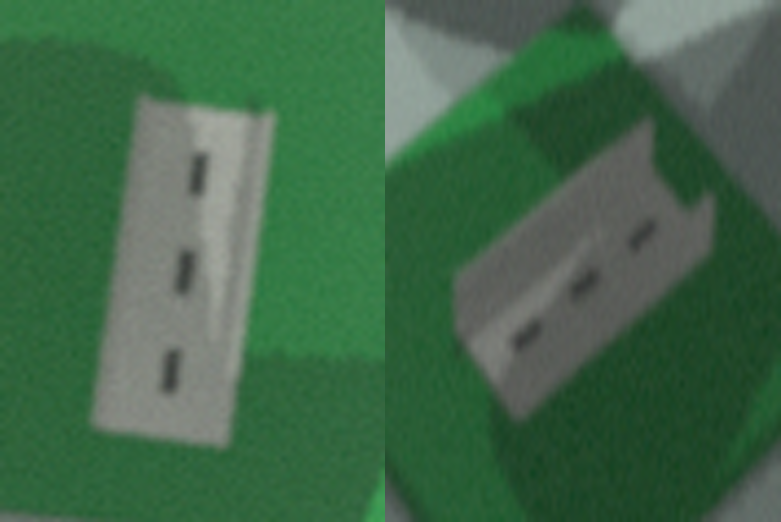

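The crops show both channels' three slots clearly: the top view has white slots at crop (200,174), (184,271), (171,371). I'll use the slot centroids in both views to fix the centre and yaw.

```bash
cat >> h.py <<'E'
def slots(n,p,m,z):
    f=cv2.morphologyEx(m.astype(np.uint8),cv2.MORPH_CLOSE,np.ones((9,9))); f=cv2.erode(f,np.ones((3,3)))
    g=p.max(2).astype(np.float32); bh=cv2.morphologyEx(g,cv2.MORPH_BLACKHAT,np.ones((11,11)))*f
    k=bh>0.5*np.percentile(bh[f>0],99); N,l,s,_=cv2.connectedComponentsWithStats(k.astype(np.uint8))
    ids=[i for i in sorted(range(1,N),key=lambda i:-s[i,4])[:3]]
    C=[]
    for i in ids:
        y,x=np.nonzero(l==i); w=bh[y,x]; C.append([np.average(x,weights=w),np.average(y,weights=w)])
    X=on_plane(n,C,z)[:,:2]*1000; X=X[np.argsort(X[:,0])]; e=X[-1]-X[0]
    print(n,"slots",np.round(C,1).tolist(),X.round(1).tolist(),"mean",X.mean(0).round(1),"yaw",round(np.degrees(np.arctan2(e[1],e[0])),1))
E
python3 - <<'E'
from h import *
for n,by,bw in(("top",(410,150,475,235),(270,170,330,255)),("side",(205,135,270,195),(295,180,375,240))):
    z=np.load(f"pics/{n}0.npz"); p=z["p"]; Y,W=masks(p)
    for m,b,h in((Y,by,.045),(W,bw,.018)):
        k=np.zeros_like(m); k[b[1]:b[3],b[0]:b[2]]=1; slots(n,p,largest(m&k),h)
E
```

```text
top slots [[440.2, 193.7], [432.5, 176.8], [447.4, 209.7]] [[499.1, -308.6], [538.5, -292.3], [580.4, -274.8]] mean [ 539.3 -291.9] yaw 22.6
top slots [[298.3, 214.0], [295.6, 232.2], [300.8, 196.0]] [[450.7, 62.7], [495.6, 55.9], [540.4, 49.2]] mean [495.6  56. ] yaw -8.5
side slots [[245.2, 151.0], [230.0, 167.5], [237.3, 159.6]] [[490.6, -312.5], [536.2, -293.7], [576.7, -276.9]] mean [ 534.5 -294.4] yaw 22.5
side slots [[335.1, 212.6], [347.9, 206.1], [322.0, 219.6]] [[448.3, 61.7], [492.1, 55.2], [536.7, 49.7]] mean [492.4  55.5] yaw -7.8
```

Request:
move_arm(
  commands="0.05 0.028 0 1 0; 0.1 0.056 0 2 0; 0.15 0.084 0 3 0; 0.2 0.112 0 3 0; 0.25 0.14 0 3 0",
  grip_force=30,
)

```text
time_s: 0.72
tcp_pos: [0.4264, -0.3538, 0.2605]
tool_rot: [-180.0, 0.0, 22.5]
ft_force: [-0.0, -0.6, -0.2]
opening: 0.999
grip_force: 0.0
```

Request:
move_arm(
  commands="0.04 0.022 0 0 0; 0.08 0.044 -0.02 0 0; 0.113 0.063 -0.05 0 0; 0.113 0.063 -0.08 0 0; 0.113 0.063 -0.08 0 0",
)

```text
time_s: 1.35
tcp_pos: [0.5373, -0.2912, 0.1785]
tool_rot: [-179.7, 0.1, 22.5]
ft_force: [0.6, -0.2, 0.2]
opening: 0.997
grip_force: 0.0
```

Request:
move_arm(
  commands="0 0 -0.04 0 0; 0 0 -0.08 0 0; 0 0 -0.105 0 0; 0 0 -0.12 0 0; 0 0 -0.128 0 0",
)

```text
time_s: 1.98
tcp_pos: [0.5382, -0.2925, 0.0532]
tool_rot: [179.9, -0.0, 22.4]
ft_force: [0.0, -0.2, 0.5]
opening: 0.996
grip_force: 0.0
```

Request:
move_arm(
  commands="0 0 0 0 0; 0 0 0 0 60; 0 0 0 0 120; 0 0 0 0 255; 0 0 0 0 255",
)

```text
time_s: 2.6
tcp_pos: [0.5381, -0.2921, 0.0529]
tool_rot: [180.0, -0.0, 22.5]
ft_force: [0.5, -3.2, 0.9]
opening: 0.57
grip_force: 1.4
```

Request:
move_arm(
  commands="0 0 0 0 255; 0 0 0 0 255; 0 0 0 0 255",
)

```text
time_s: 2.98
tcp_pos: [0.5381, -0.2921, 0.0529]
tool_rot: [180.0, -0.0, 22.5]
ft_force: [0.4, -1.3, 1.0]
opening: 0.563
grip_force: 30.0
```

Request:
move_arm(
  commands="0 0 0.02 0 255; 0 0 0.05 0 255; 0 0 0.08 0 255; 0 0 0.11 0 255; 0 0 0.11 0 255",
)

```text
time_s: 3.6
tcp_pos: [0.5384, -0.2922, 0.164]
tool_rot: [179.9, -0.1, 22.5]
ft_force: [-0.0, 0.6, -3.4]
opening: 0.563
grip_force: 30.0
```

```bash
python3 - <<'E'
from h import *
for n,by in(("top",(395,130,490,255)),("side",(195,90,290,200))):
    p,d=imaging.grab_frame(n); Y,W=masks(p); k=np.zeros_like(Y); k[by[1]:by[3],by[0]:by[2]]=1
    m=largest(Y&k); print(n,m.sum(),rect(cloud(n,d,m)),np.percentile(cloud(n,d,m)[:,2],[5,50,95]))
    cv2.imwrite(f"pics/{n}1.png",p[:,:,::-1])
print(bot.get_state())
a=cv2.imread("pics/top1.png")[100:270,380:520]; s=cv2.imread("pics/side1.png")[60:230,170:330]
cv2.imwrite("pics/l.png",cv2.resize(np.hstack([a,s]),None,fx=2.6,fy=2.6))
E
```

```text
top 250 (array([ 583.4, -252.2]), array([76.4, 33.8]), -67.5) [0.12750841 0.1537263  0.1578262 ]
side 723 (array([ 542.1, -283. ]), array([139.6, 110.2]), 51.0) [0.11649018 0.15299802 0.15799764]
{'time_s': 3.7, 'qpos': array([-3.94435680e+01,  3.37585453e+01,  7.73012672e+01, -8.06006646e-04,
        6.90813607e+01,  2.80876138e+01]), 'qd': array([0.01242458, 0.91241294, 0.5239672 , 0.02131579, 0.09454094,
       0.0174402 ]), 'tau': array([ 5.34534641e-02, -5.47827172e+01, -2.61547369e+01,  7.71979988e-02,
       -2.39783322e-02,  9.05072338e-04]), 'tcp_pos': array([ 0.53744654, -0.29155349,  0.16108872]), 'tool_rot': array([-1.79875807e+02,  6.71308857e-02,  2.24691797e+01]), 'ft_force': array([ 0.50660504,  0.64583273, -2.54315537]), 'wrist_torque': array([ 0.01589622,  0.01941162, -0.01718792]), 'grip_force': 29.999004676938057, 'opening': 0.5648755363378416}
```

View pics/l.png

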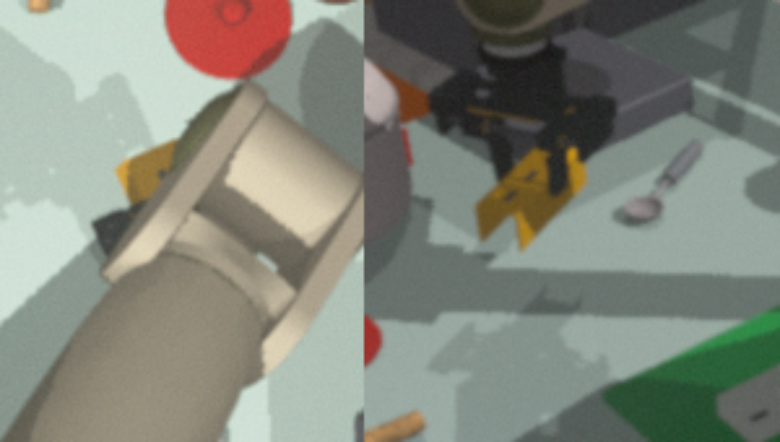

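The right half shows the yellow channel hanging level in the jaws around (530,195), with its legs down. I'll carry it over the near (-y) wall.

Request:
move_arm(
  commands="-0.004 0.025 0 -3 255; -0.01 0.065 0 -7 255; -0.016 0.11 0 -12 255; -0.022 0.155 0 -17 255; -0.028 0.195 0 -21 255",
)

```text
time_s: 4.32
tcp_pos: [0.5089, -0.0952, 0.1609]
tool_rot: [-179.9, 0.2, 1.3]
ft_force: [-0.1, -0.4, -2.2]
opening: 0.565
grip_force: 30.0
```

Request:
move_arm(
  commands="-0.006 0.04 0 -3 255; -0.012 0.08 0 -6 255; -0.017 0.11 0 -8 255; -0.019 0.125 0 -9.9 255; -0.019 0.125 -0.03 -9.9 255",
)

```text
time_s: 4.95
tcp_pos: [0.491, 0.029, 0.1322]
tool_rot: [-180.0, -0.1, -8.4]
ft_force: [0.3, -0.6, -3.3]
opening: 0.566
grip_force: 30.0
```

Request:
move_arm(
  commands="0 0 0 0 255; 0 0 0 0 255",
)

```text
time_s: 5.2
tcp_pos: [0.491, 0.0278, 0.1328]
tool_rot: [-180.0, 0.0, -8.4]
ft_force: [1.1, -0.4, -3.8]
opening: 0.563
grip_force: 30.0
```

```bash
python3 - <<'E'
from h import *
s=bot.get_state(); print(s["tcp_pos"],s["tool_rot"])
p,d=imaging.grab_frame("side"); cv2.imwrite("pics/side2.png",p[:,:,::-1]); np.savez("pics/s2.npz",p=p,d=d)
cv2.imwrite("pics/s2.png",cv2.resize(p[130:280,240:440,::-1],None,fx=4,fy=4))
E
```

```text
[0.49100246 0.02783177 0.1327744 ] [-1.79999637e+02  3.05664815e-02 -8.44623753e+00]
```

View pics/s2.png

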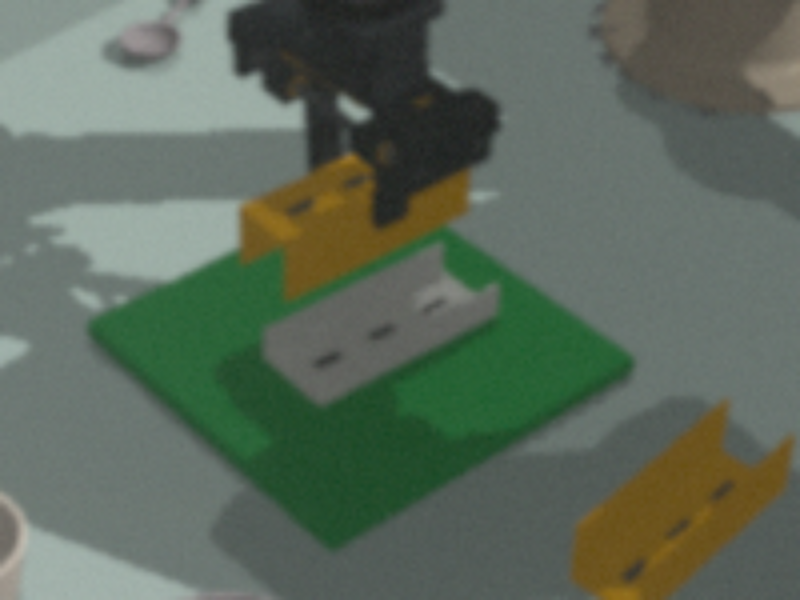

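The picture shows the yellow channel level above the white one. Its +y leg's lower edge runs from (287,298) to (468,213) in the crop, and I'll check those corners against the plan.

```bash
python3 - <<'E'
from h import *
P=on_plane("side",[[240+287/4,130+298/4],[240+468/4,130+213/4]],.080)
W=np.array([.495,.056]); a=np.radians(-8.4); R=np.array([[np.cos(a),np.sin(a)],[-np.sin(a),np.cos(a)]])
print(((P[:,:2]-W)@R.T*1000).round(1))
E
```

```text
[[ 71.1  -5.2]
 [-77.1  -2.7]]
```

Request:
move_arm(
  commands="0 0 -0.02 0 255; 0 0 -0.035 0 255; 0 0 -0.046 0 255; 0 0 -0.054 0 255; 0 0 -0.058 0 255",
)

```text
time_s: 5.88
tcp_pos: [0.491, 0.028, 0.0744]
tool_rot: [-180.0, 0.0, -8.4]
ft_force: [0.1, -0.2, -3.5]
opening: 0.568
grip_force: 30.0
```

Request:
move_arm(
  commands="0 0 -0.001 0 255; 0 0 -0.002 0 255; 0 0 -0.003 0 255; 0 0 -0.003 0 255",
)

```text
time_s: 6.38
tcp_pos: [0.491, 0.028, 0.0718]
tool_rot: [-180.0, -0.0, -8.4]
ft_force: [0.1, -0.2, -3.2]
opening: 0.564
grip_force: 30.0
```

Request:
move_arm(
  commands="0 0 -0.0005 0 255; 0 0 -0.001 0 255; 0 0 -0.0015 0 255; 0 0 -0.0015 0 255",
)

```text
time_s: 6.88
tcp_pos: [0.491, 0.028, 0.0708]
tool_rot: [180.0, -0.0, -8.4]
ft_force: [-3.7, -0.3, 6.1]
opening: 0.564
grip_force: 30.0
```

The force has risen, so the inner leg is standing on the white floor. I'll open slowly, then rise.

Request:
move_arm(
  commands="0 0 0 0 105; 0 0 0 0 95; 0 0 0 0 80; 0 0 0 0 60; 0 0 0 0 40",
)

```text
time_s: 7.5
tcp_pos: [0.491, 0.028, 0.0702]
tool_rot: [-180.0, -0.0, -8.4]
ft_force: [0.3, -0.3, 1.2]
opening: 0.837
grip_force: 0.0
```

Request:
move_arm(
  commands="0 0 0 0 20; 0 0 0 0 10; 0 0 0 0 10",
)

```text
time_s: 7.88
tcp_pos: [0.491, 0.028, 0.0702]
tool_rot: [-180.0, -0.0, -8.4]
ft_force: [0.0, 0.0, 0.7]
opening: 0.96
grip_force: 0.0
```

Request:
move_arm(
  commands="0 0 0.01 0 10; 0 0 0.03 0 10; 0 0 0.06 0 10; 0 0 0.1 0 10; 0 0 0.14 0 10",
)

```text
time_s: 8.5
tcp_pos: [0.4908, 0.0281, 0.2122]
tool_rot: [180.0, -0.0, -8.4]
ft_force: [-0.2, -0.4, -0.4]
opening: 0.961
grip_force: 0.0
```

Request:
move_arm(
  commands="-0.02 -0.04 0 0 10; -0.04 -0.08 0 0 10; -0.06 -0.12 0 0 10; -0.06 -0.16 0 0 10; -0.06 -0.2 0 0 10",
)

```text
time_s: 9.12
tcp_pos: [0.4307, -0.1733, 0.2111]
tool_rot: [180.0, -0.1, -8.4]
ft_force: [0.5, 0.1, 0.3]
opening: 0.96
grip_force: 0.0
```

```bash
python3 - <<'E'
from h import *
f=[]
for n,b in(("top",(255,155,360,265)),("side",(265,160,395,260))):
    p,d=imaging.grab_frame(n); Y,W=masks(p); k=np.zeros_like(Y); k[b[1]:b[3],b[0]:b[2]]=1
    m=largest(Y&k); C=cloud(n,d,m); print(n,m.sum(),rect(C),np.percentile(C[:,2],[5,50,90])); slots(n,p,m,.0615)
    f.append(cv2.resize(p[150:270,250:390,::-1],None,fx=2.8,fy=2.8))
cv2.imwrite("pics/end.png",np.hstack(f)); s=bot.get_state(); print(s["time_s"],s["tcp_pos"],s["ft_force"])
E
```

```text
top 1250 (array([495.4,  26.6]), array([156. ,  53.5]), -8.3) [0.05479205 0.06005965 0.06339085]
top slots [[307.7, 232.8], [312.9, 195.5], [310.1, 214.2]] [[446.9, 32.0], [491.2, 25.8], [536.2, 18.6]] mean [491.4  25.5] yaw -8.5
side 1247 (array([487.9,   6.7]), array([151.3, 101.4]), -7.8) [0.02443961 0.05989749 0.06504406]
side slots [[340.9, 187.5], [314.1, 200.6], [327.7, 194.1]] [[443.1, 30.5], [488.5, 24.5], [532.9, 17.6]] mean [488.2  24.2] yaw -8.1
9.225 [ 0.43082775 -0.17477042  0.21082949] [-0.12010401 -0.15452439 -0.15620309]
```

View pics/end.png

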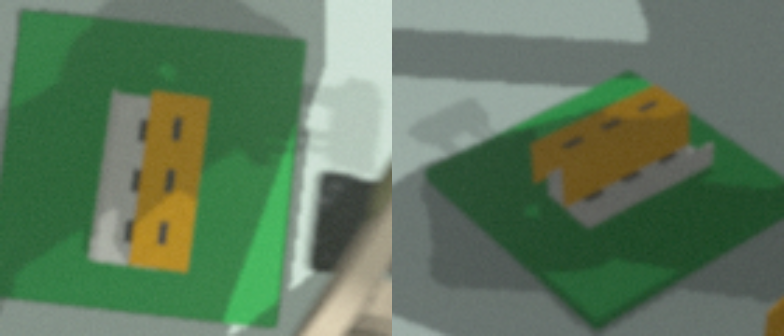

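The yellow channel (left half, around (170,180)) straddles the white channel's -y wall. It is parallel with the ends aligned: centre offset is about 30 mm across and under 2 mm lengthwise. The gripper is clear of it.

```bash
python3 -c "
from plant import bot
print(bot.hand_in())"
```

```text
the job is handed in; nothing more can be done
None
```

The yellow channel now straddles the white channel's -y wall, parallel (same yaw) with ends lined up within about 2 mm. I lowered it until it touched and let go with the gripper clear, and handed the job in at about 9 s; the hand-in call gave no verdict.

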